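# Sweep stone offcuts into the scrap tray

### The arm

A 7-joint arm with a two-finger parallel gripper is mounted at the origin on the work surface. World frame = base frame: x ahead of the robot, y to its left, z up, the work surface at z = 0. Lengths are in mm, angles in rad, forces in N, time in s.
With the tool pointing down it reaches from about 350 to 900 mm from the base axis. Payload 8.1 kg.
Tool frame: the origin (TCP) lies midway between the tips of the shut fingers; the grasp point (between the pads) lies 19 mm behind it; z points along the fingers, y is the line along which they close (so a half turn about z gives the same grasp; the last joint's range is limited). The gripper opens to 85 mm and grips with 20 to 120 N. Pads are 22 mm wide; open, the fingers measure 114 mm over their backs; the gripper's body (76 mm by 85 mm) begins 54 mm behind the grasp point. The pads swing forward as they close: fully open they stand 13 mm farther back than shut.
Start: joints at [-1.255, 0.434, 0.025, 1.573, -0.012, 1.134, -0.075], TCP at [254.193, 570.988, 231.323] pointing down, gripper open.
Joint ranges: [-2.62, 2.62], [-0.44, 2.09], [-1.27, 1.32], [0.08, 2.57], [-1.32, 4.46], [0.12, 2], [-2.74, 2.74]. Speed limits (rad/s): [2.22, 2.22, 3.01, 3.01, 3.14, 3.14, 3.14].

### API

Orientations are given as a unit quaternion [x, y, z, w].
In Python, from workcell import arm gives the robot as it stands.
- The arm moves only by the shell command python3 -m inch 'ROWS' [FORCE]. ROWS is JSON, a list of rows, each an object of numbers: "jaw": the gripper command: -1 is shut, 1 is fully open, values between are in proportion; "tx", "ty", "tz": the shift along the tool's x, y, z in units of 25 mm (1.0 is 25 mm); "yaw": the turn about the tool's z in units of 6 degrees (1.0 is 6 degrees). A call has 1 to 12 rows; each row is the pose to reach, as a shift and turn from the pose commanded when the call began, along the tool's axes at that moment; what a row does not reach only later rows make up. A row lasts 1/12 s, in which the tool goes at most 41.7 mm and 7.16 degrees, less where a joint would pass 70% of its speed; a pose out of reach is approached as far as the arm can. A call with a gripper value outside its range is refused whole. The fingers move at their own pace and stop on an object; FORCE is the grip in N (left out, the last holds). Time passes only in rows, so rows that repeat a pose let the fingers close. It gives the time, the measured TCP pose, the force, the opening and the grip force at its end, in the units of the state.
- arm.observe(): the state, without advancing time (a new reading comes with each control period).
- arm.camera(name): name is "scene" or "top" or "wrist"; returns the picture (384x512x3 uint8, red, green, blue); there is no depth.
- arm.calibration(name): a dict with "camera_matrix" (3x3 intrinsics, pixels), "cam_to_world" (4x4, takes a point from camera to world coordinates). Camera axes: x right, y down, z forward; pixel columns grow to the right and rows downward; lengths in mm; the calibration is good to about 2 mm. A picture is of the moment at which its call begins: read the wrist's pose just before it. calibration takes no time and is no camera call; for the wrist camera it gives the pose at the moment of the call.
- arm.finish_job(): hands the job in; it is judged then, once.
The state is a dict: "time_s": time; "qpos": joint angles; "qvel": joint speeds; "joint_efforts": joint torques, N m; "eef_pos": TCP position; "tool_rot": TCP orientation; "ft_force": force on the tool from outside, world axes, zero at the start; "torque": the same for the moment, N m; "grip_width": finger opening in mm; "grasp_force": force on a finger pad.
Only numpy, scipy, OpenCV 4.12 (cv2) and the standard library are available. Lean on these libraries where they do the work, as an engineer would, in place of code of your own. Each camera call takes 0.05 s, during which the arm holds its last target. There are 200 camera calls.

### The job

Clear the trimming board: with the closed fingers, sweep the three rough, angular stone offcuts along the board and off its end into the open scrap tray standing there. Only push them, never lift or carry them. Leave the finished stone dome and the little grit jar standing where they are on the board, and do not disturb the bottle or the mug on the bench.

Things in the scene. Friction and masses are not known exactly. Their poses are not given: they have to be found in the camera images.
- board: fixed plywood trimming board, 330 mm (its x) by 300 mm (its y), top surface 45 mm above the bench; origin at bench height under its centre; z up. Its ends are at y = -150 and +150 mm: the scrap tray stands at one, a closed grey case (290 x 110 mm, 39 mm high) at the other. Offcuts and dome lie in lanes about 60 mm apart along x, each lane free along y.
- tray: fixed open steel scrap tray, 290 mm (its x) by 110 mm (its y), walls 4 mm thick and 38 mm high: its rim is 7 mm below the board's top. Axes parallel to the board's; origin at the centre of its underside on the bench. It stands 1 mm off the board's +y or -y end, up to 12 mm off centre along x.
- block_center (a point): centre of a loose marble offcut, oblong block 42 (x) x 28 (y) x 18 mm high, about 60 g, lying on the board
- chunk_center (a point): centre of a loose marble offcut, stubby block 30 x 30 x 24 mm high, about 60 g, lying on the board
- slab_center (a point): centre of a loose marble offcut, thin piece 38 (x) x 26 (y) x 14 mm high with pointed bulges on two sides to 31 mm wide, about 45 g, lying on the board
- block: the same oblong offcut; origin at the centre of its underside
- chunk: the same stubby offcut; origin at the centre of its underside
- slab: the same thin offcut; origin at the centre of its underside
- dome: finished round marble dome, 46 mm across, 25 mm high, standing loose on the board among the offcuts, to be left there; origin at the centre of its underside
- jar: small glass jar with a steel lid, 36 mm across, 50 mm high, standing loose near the board's far (+x) edge, to be left there; origin at the centre of its underside
- bottle: glass bottle, 66 mm across, 190 mm high, on the bench to the robot's right; origin at the centre of its underside
- mug: white mug, 80 mm across, 90 mm high, on the bench to the robot's right; origin at the centre of its underside

How it is judged (in metres and radians):
At the end, for the whole second after the job is handed in: All three offcuts lie at rest (under 20 mm/s) inside the scrap tray, their centres within its walls and below its rim (under 38 mm above its underside); the dome and the jar stand upright within 20 mm of where they began (x of block_center in the frame of tray between -0.141 and 0.141 m and y of block_center in the frame of tray between -0.051 and 0.051 m and z of each of block_center, chunk_center, slab_center in the frame of tray below 0.038 m and linear speed of each of block, chunk, slab below 0.02 m/s and x of chunk_center in the frame of tray between -0.141 and 0.141 m and y of chunk_center in the frame of tray between -0.051 and 0.051 m and x of slab_center in the frame of tray between -0.141 and 0.141 m and y of slab_center in the frame of tray between -0.051 and 0.051 m and distance of each of dome, jar from where it was at the start of the episode below 0.02 m and angle between each of dome, jar's own z axis and vertical below 0.3 rad); the robot touches nothing.
It fails at once if an offcut is lifted: its centre rises above 78 mm over the bench (over 20 mm higher than it lies on the board) (height (world z) of any of block_center, chunk_center, slab_center above 0.078 m).
It fails at once if the dome is shifted by more than 20 mm or tipped over (distance of dome from where it was at the start of the episode above 0.02 m or angle between dome's own z axis and vertical above 0.5 rad).
It fails at once if the jar is shifted by more than 20 mm or tipped over (distance of jar from where it was at the start of the episode above 0.02 m or angle between jar's own z axis and vertical above 0.5 rad).
It fails at once if the bottle is shifted by more than 20 mm or tipped over (distance of bottle from where it was at the start of the episode above 0.02 m or angle between bottle's own z axis and vertical above 0.5 rad).
It fails at once if the mug is shifted by more than 20 mm or tipped over (distance of mug from where it was at the start of the episode above 0.02 m or angle between mug's own z axis and vertical above 0.5 rad).
It also fails if it takes over 64 s, if anything falls off the work surface, if the arm or the gripper's body presses on something with over 40 N, if the wrist force passes 120 N, or if a joint passes its speed limit or range.

## Working session

There is one attempt and no reset: what is moved stays moved. The work goes in short steps, Python scripts to look and compute and a shell command to move; the robot and the scene stay as the last step left them, time stands still between calls to the robot, and variables do not carry over. Pictures are saved under pics/ and viewed, at most 10 in all, crops included, and the job is handed in when it is done.

```bash
mkdir -p pics; ls
python3 - <<'E'
from workcell import arm
import cv2,numpy as np
s=arm.observe();print(s['time_s'],s['eef_pos'],s['tool_rot'],s['grip_width'])
for n in('top','scene'):
    cv2.imwrite(f'pics/{n}0.png',cv2.resize(arm.camera(n)[:,:,::-1],(768,576)))
    c=arm.calibration(n);print(n,np.round(c['camera_matrix'],1).tolist(),np.round(c['cam_to_world'],3).tolist())
E
```

```text
pics
0.0 [253.9979015  570.49113567 230.52040485] [ 2.07893472e-01  9.78151152e-01 -7.86038507e-04 -9.93690384e-05] 85.21967032962742
top [[355.2, 0.0, 253.8], [0.0, 355.2, 193.3], [0.0, 0.0, 1.0]] [[0.003, -0.997, 0.083, 431.065], [-0.999, -0.005, -0.034, -112.687], [0.035, -0.082, -0.996, 1066.004], [0.0, 0.0, 0.0, 1.0]]
scene [[389.2, 0.0, 249.8], [0.0, 389.2, 194.7], [0.0, 0.0, 1.0]] [[-0.571, 0.438, -0.694, 1157.261], [0.821, 0.316, -0.475, 272.521], [0.011, -0.841, -0.54, 557.563], [0.0, 0.0, 0.0, 1.0]]
```

View pics/top0.png

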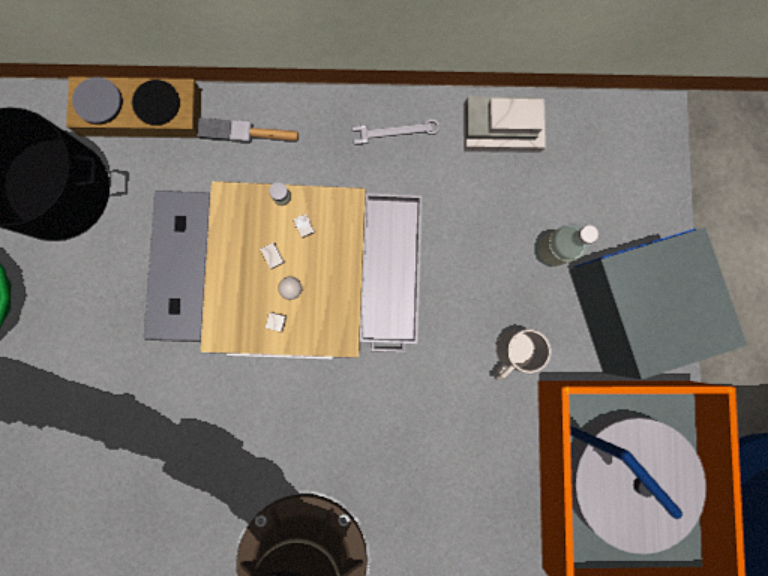

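View pics/scene0.png

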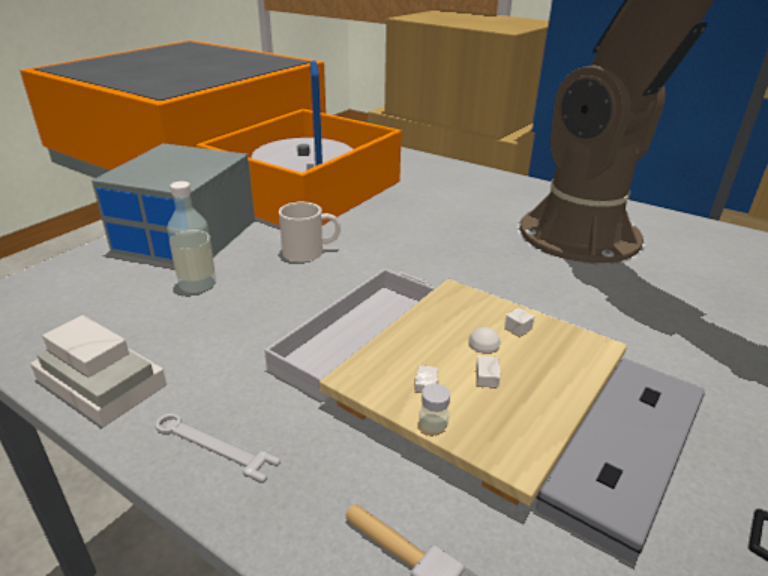

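```bash
cat > h.py <<'E'
from workcell import arm
import cv2,numpy as np
def ray(n,uv,z,c=None):
    c=c or arm.calibration(n);K=np.array(c['camera_matrix']);T=np.array(c['cam_to_world'])
    d=T[:3,:3]@np.linalg.solve(K,[uv[0],uv[1],1.]);o=T[:3,3]
    return (o+d*(z-o[2])/d[2])[:2]
def blobs(img,poly=None,amin=25):
    hsv=cv2.cvtColor(img,cv2.COLOR_RGB2HSV)
    m=((hsv[:,:,1]<60)&(hsv[:,:,2]>100)).astype(np.uint8)
    if poly is not None:
        b=np.zeros_like(m);cv2.fillPoly(b,[np.array(poly,int)],1);m&=b
    n,l,st,c=cv2.connectedComponentsWithStats(m)
    return [(c[i],st[i,4],cv2.minAreaRect(np.argwhere(l==i)[:,::-1].astype(np.float32))) for i in range(1,n) if st[i,4]>=amin]
E
python3 - <<'E'
from h import *
img=arm.camera('top')
P=np.array([(212,183),(365,188),(359,356),(202,351)])/1.5
W=[ray('top',p,45) for p in P]
print('board',np.round(W,0).tolist(),np.round(np.mean(W,0)))
for i in range(4):print(np.linalg.norm(W[i]-W[i-1]).round(),np.degrees(np.arctan2(*(W[i]-W[i-1])[::-1])).round(1))
print('tray',[ray('top',np.array(p)/1.5,38).round().tolist() for p in [(367,196),(421,197),(416,342),(361,341)]])
c=np.mean(P,0)
for b in blobs(img,c+(P-c)*.96):
    print((b[0]*1.5).round(),b[1],ray('top',b[0],60).round().tolist(),'sz',np.round(b[2][1],1),b[2][2],[ray('top',q,62).round().tolist() for q in cv2.boxPoints(b[2])])
E
```

```text
board [[722.0, 179.0], [715.0, -117.0], [389.0, -107.0], [398.0, 189.0]] [556.  36.]
323.0 -1.7
296.0 -91.2
326.0 178.3
296.0 88.3
tray [[701.0, -121.0], [701.0, -227.0], [416.0, -216.0], [418.0, -111.0]]
[278. 192.] 83 [701.0, 50.0] sz [ 7. 12.] 90.0 [[709.0, 67.0], [710.0, 33.0], [689.0, 33.0], [689.0, 67.0]]
[303. 225.] 125 [638.0, 1.0] sz [13.1  9.8] 66.80140686035156 [[650.0, 21.0], [661.0, -5.0], [626.0, -20.0], [615.0, 5.0]]
[271. 255.] 151 [580.0, 60.0] sz [14.3 10.3] 63.43495178222656 [[591.0, 82.0], [604.0, 56.0], [568.0, 38.0], [554.0, 63.0]]
[289. 288.] 176 [518.0, 25.0] sz [14. 14.] 90.0 [[537.0, 44.0], [537.0, 5.0], [497.0, 4.0], [497.0, 44.0]]
[275. 321.] 124 [454.0, 51.0] sz [11.4 10.9] 14.03624439239502 [[443.0, 69.0], [473.0, 62.0], [465.0, 31.0], [436.0, 38.0]]
```

```bash
R='{"jaw":-1,"tx":-15.1,"ty":-14.25,"tz":0,"yaw":11.3}'; python3 -m inch '[{"jaw":-1,"tx":-1.4,"ty":-1.3,"yaw":1},{"jaw":-1,"tx":-2.6,"ty":-2.5,"yaw":2},{"jaw":-1,"tx":-3.8,"ty":-3.6,"yaw":3},{"jaw":-1,"tx":-5,"ty":-4.7,"yaw":4},{"jaw":-1,"tx":-6.2,"ty":-5.8,"yaw":5},{"jaw":-1,"tx":-7.4,"ty":-6.9,"yaw":6},{"jaw":-1,"tx":-8.6,"ty":-8,"yaw":7},{"jaw":-1,"tx":-9.8,"ty":-9.2,"yaw":8},{"jaw":-1,"tx":-11,"ty":-10.3,"yaw":9},{"jaw":-1,"tx":-12.2,"ty":-11.5,"yaw":10},{"jaw":-1,"tx":-13.6,"ty":-12.8,"yaw":11.3},{"jaw":-1,"tx":-15.1,"ty":-14.25,"yaw":11.3}]'
```

```text
$[0]: bad value
```

```bash
python3 -m inch '[{"jaw":-1,"tx":-1.4,"ty":-1.3,"tz":0,"yaw":1},{"jaw":-1,"tx":-2.6,"ty":-2.5,"tz":0,"yaw":2},{"jaw":-1,"tx":-3.8,"ty":-3.6,"tz":0,"yaw":3},{"jaw":-1,"tx":-5,"ty":-4.7,"tz":0,"yaw":4},{"jaw":-1,"tx":-6.2,"ty":-5.8,"tz":0,"yaw":5},{"jaw":-1,"tx":-7.4,"ty":-6.9,"tz":0,"yaw":6},{"jaw":-1,"tx":-8.6,"ty":-8,"tz":0,"yaw":7},{"jaw":-1,"tx":-9.8,"ty":-9.2,"tz":0,"yaw":8},{"jaw":-1,"tx":-11,"ty":-10.3,"tz":0,"yaw":9},{"jaw":-1,"tx":-12.2,"ty":-11.5,"tz":0,"yaw":10},{"jaw":-1,"tx":-13.6,"ty":-12.8,"tz":0,"yaw":11.3},{"jaw":-1,"tx":-15.1,"ty":-14.25,"tz":0,"yaw":11.3}]'
cat >> h.py <<'E'
def st():
    from scipy.spatial.transform import Rotation as R
    s=arm.observe();M=R.from_quat(s['tool_rot']).as_matrix()
    print(round(s['time_s'],2),s['eef_pos'].round(1) if hasattr(s['eef_pos'],'round') else s['eef_pos'],'yang',np.degrees(np.arctan2(M[1,1],M[0,1])).round(1),'tilt',M[:,2].round(3),'F',np.round(s['ft_force'],1),'w',round(s['grip_width'],1))
    return np.array(s['eef_pos']),M
def go(x,y,z):
    p,M=st();print('units',(M.T@(np.array([x,y,z])-p)/25).round(2))
E
python3 -c "
from h import *
go(454,92,120)"
```

```text
time_s: 1.15
eef_pos: [447.1, 107.8, 231.4]
tool_rot: [0.721, 0.693, 0.0, -0.0]
ft_force: [1.7, 0.0, 0.9]
grip_width: 0.0
grasp_force: 0.0
1.15 [447.1 107.8 231.4] yang -2.2 tilt [ 0.  0. -1.] F [1.7 0.  0.9] w 0.0
units [-0.62  0.3   4.46]
```

```bash
python3 -m inch '[{"jaw":-1,"tx":0,"ty":0,"tz":1,"yaw":0},{"jaw":-1,"tx":0,"ty":0,"tz":2,"yaw":0},{"jaw":-1,"tx":0,"ty":0,"tz":3,"yaw":0},{"jaw":-1,"tx":0,"ty":0,"tz":3,"yaw":0}]'
python3 - <<'E'
from h import *
go(454,92,120)
cv2.imwrite('pics/w1.png',cv2.resize(arm.camera('wrist')[:,:,::-1],(768,576)))
c=arm.calibration('wrist');print(np.round(c['camera_matrix'],1).tolist(),np.round(c['cam_to_world'],2).tolist())
E
```

```text
time_s: 1.48
eef_pos: [444.3, 108.7, 152.8]
tool_rot: [0.718, 0.696, -0.003, -0.001]
ft_force: [-0.6, 0.1, 0.5]
grip_width: 0.0
grasp_force: 0.0
1.48 [444.3 108.7 152.8] yang -1.8 tilt [-0.006 -0.003 -1.   ] F [-0.6  0.1  0.5] w 0.0
units [-0.65  0.42  1.31]
[[273.7, 0.0, 254.0], [0.0, 273.7, 193.4], [0.0, 0.0, 1.0]] [[1.0, -0.03, -0.02, 448.68], [-0.03, -0.94, -0.33, 193.5], [-0.0, 0.33, -0.94, 298.16], [0.0, 0.0, 0.0, 1.0]]
```

View pics/w1.png

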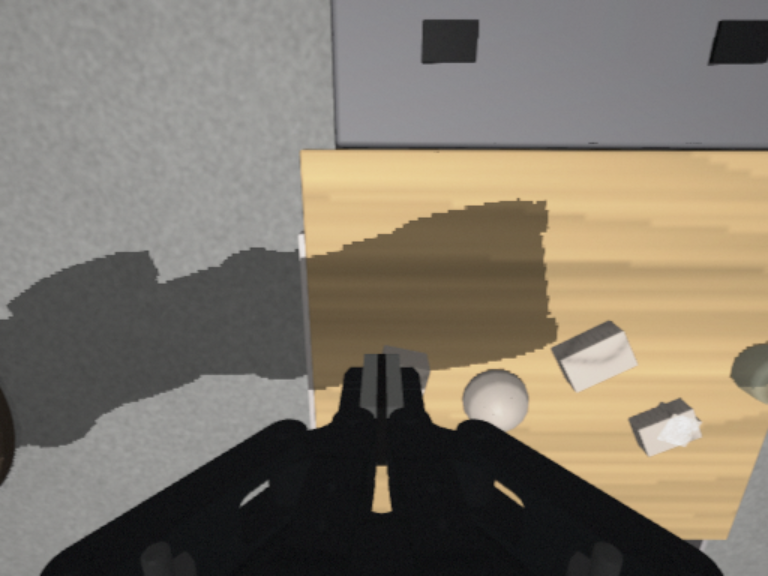

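Run:
```python
from h import *
st()
for n,p,z in [('dome',(495,400),58),('dome l',(463,398),57),('dome r',(528,400),57),('block top near',(617,325),63),('b',(637,357),63),('b',(578,390),63),('b',(556,355),63),('slab',(690,402),59),('slab',(702,430),59),('slab',(650,455),59),('slab',(632,425),59),('chunk r',(428,350),69),('chunk l',(383,347),69),('jar l',(731,370),70),('board corner',(302,150),45),('case edge',(336,147),39)]:
    print(n,ray('wrist',np.array(p)/1.5,z).round().tolist())
```

```text
1.53 [445.3 109.  154.8] yang -1.8 tilt [-0.004 -0.002 -1.   ] F [-0.3 -0.3  0.3] w -0.0
dome [520.0, 28.0]
dome l [498.0, 29.0]
dome r [543.0, 26.0]
block top near [591.0, 84.0]
b [607.0, 61.0]
b [573.0, 37.0]
b [555.0, 64.0]
slab [652.0, 23.0]
slab [665.0, -0.0]
slab [633.0, -21.0]
slab [616.0, 5.0]
chunk r [473.0, 73.0]
chunk l [445.0, 76.0]
jar l [663.0, 54.0]
board corner [401.0, 193.0]
case edge [421.0, 194.0]
```

```bash
python3 -m inch '[{"jaw":-1,"tx":-0.45,"ty":0.45,"tz":1,"yaw":0},{"jaw":-1,"tx":-0.45,"ty":0.45,"tz":2.2,"yaw":0},{"jaw":-1,"tx":-0.45,"ty":0.45,"tz":3.2,"yaw":0},{"jaw":-1,"tx":-0.45,"ty":0.45,"tz":3.9,"yaw":0},{"jaw":-1,"tx":-0.45,"ty":0.45,"tz":4.1,"yaw":0},{"jaw":-1,"tx":-0.45,"ty":0.45,"tz":4.1,"yaw":0},{"jaw":-1,"tx":-0.45,"ty":0.45,"tz":4.1,"yaw":0}]'; python3 -c "
from h import *
go(456,97,52)"
```

```text
time_s: 2.12
eef_pos: [458.8, 98.5, 55.1]
tool_rot: [0.718, 0.696, 0.001, 0.0]
ft_force: [-0.4, 0.1, 0.6]
grip_width: -0.3
grasp_force: 0.0
2.12 [458.8  98.5  55.1] yang -1.8 tilt [ 0.001  0.001 -1.   ] F [-0.4  0.1  0.6] w -0.3
units [-0.06 -0.11  0.12]
```

```bash
python3 -m inch '[{"jaw":-1,"tx":-0.3,"ty":-0.1,"tz":0.1,"yaw":0},{"jaw":-1,"tx":-0.6,"ty":-0.1,"tz":0.1,"yaw":0},{"jaw":-1,"tx":-0.9,"ty":-0.1,"tz":0.1,"yaw":0},{"jaw":-1,"tx":-1.2,"ty":-0.1,"tz":0.1,"yaw":0},{"jaw":-1,"tx":-1.5,"ty":-0.1,"tz":0.1,"yaw":0},{"jaw":-1,"tx":-1.8,"ty":-0.1,"tz":0.1,"yaw":0},{"jaw":-1,"tx":-2.1,"ty":-0.1,"tz":0.1,"yaw":0},{"jaw":-1,"tx":-2.4,"ty":-0.1,"tz":0.1,"yaw":0},{"jaw":-1,"tx":-2.8,"ty":-0.1,"tz":0.1,"yaw":0},{"jaw":-1,"tx":-3.2,"ty":-0.1,"tz":0.1,"yaw":0},{"jaw":-1,"tx":-3.6,"ty":-0.1,"tz":0.1,"yaw":0},{"jaw":-1,"tx":-4,"ty":-0.1,"tz":0.1,"yaw":0}]'
python3 - <<'E'
from h import *
st()
a=arm.camera('top')[100:270,90:300];b=arm.camera('scene')[150:370,160:480]
cv2.imwrite('pics/p2.png',np.hstack([cv2.resize(a[:,:,::-1],(400,324)),cv2.resize(b[:,:,::-1],(400,324))]))
E
```

```text
time_s: 3.12
eef_pos: [452.1, -2.9, 51.3]
tool_rot: [0.718, 0.696, -0.0, -0.0]
ft_force: [-0.4, -0.2, 1.8]
grip_width: 0.4
grasp_force: 0.3
3.12 [452.1  -2.9  51.3] yang -1.8 tilt [-0. -0. -1.] F [-0.4 -0.2  1.8] w 0.4
```

View pics/p2.png

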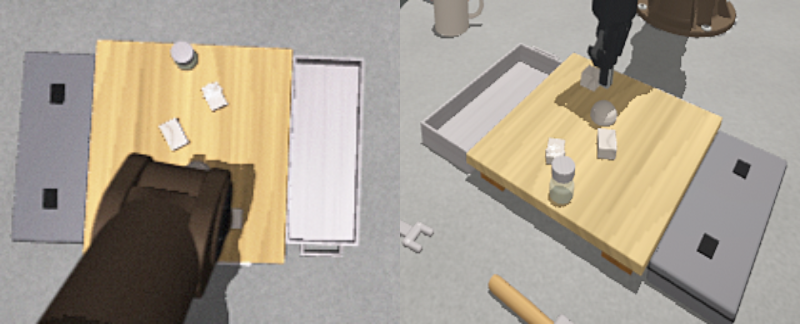

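```bash
python3 -m inch '[{"jaw":-1,"tx":-0.4,"ty":0,"tz":0,"yaw":0},{"jaw":-1,"tx":-0.8,"ty":0,"tz":0,"yaw":0},{"jaw":-1,"tx":-1.2,"ty":0,"tz":0,"yaw":0},{"jaw":-1,"tx":-1.6,"ty":0,"tz":0,"yaw":0},{"jaw":-1,"tx":-2,"ty":0,"tz":0,"yaw":0},{"jaw":-1,"tx":-2.4,"ty":0,"tz":0,"yaw":0},{"jaw":-1,"tx":-2.8,"ty":0,"tz":0,"yaw":0},{"jaw":-1,"tx":-3.2,"ty":0,"tz":0,"yaw":0},{"jaw":-1,"tx":-3.6,"ty":0,"tz":0,"yaw":0},{"jaw":-1,"tx":-4,"ty":0,"tz":0,"yaw":0},{"jaw":-1,"tx":-4.4,"ty":0,"tz":0,"yaw":0},{"jaw":-1,"tx":-4.8,"ty":0,"tz":0,"yaw":0}]'
python3 - <<'E'
from h import *
st()
a=arm.camera('top')[100:270,90:300];b=arm.camera('scene')[150:370,160:480]
cv2.imwrite('pics/p3.png',np.hstack([cv2.resize(a[:,:,::-1],(400,324)),cv2.resize(b[:,:,::-1],(400,324))]))
E
```

```text
time_s: 4.22
eef_pos: [448.4, -122.7, 51.3]
tool_rot: [0.718, 0.696, 0.0, 0.0]
ft_force: [0.5, 0.0, 0.4]
grip_width: -0.1
grasp_force: 0.0
4.22 [ 448.4 -122.7   51.3] yang -1.8 tilt [ 0. -0. -1.] F [0.5 0.  0.4] w -0.1
```

View pics/p3.png

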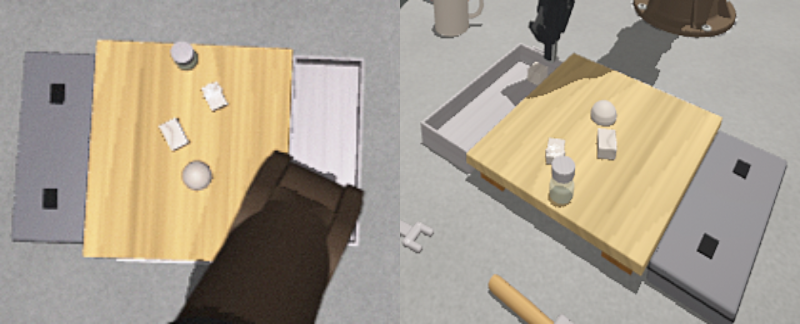

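```bash
python3 -m inch '[{"jaw":-1,"tx":0,"ty":0,"tz":-1.2,"yaw":0},{"jaw":-1,"tx":0,"ty":0,"tz":-2.4,"yaw":0},{"jaw":-1,"tx":0.8,"ty":0.4,"tz":-3.2,"yaw":0},{"jaw":-1,"tx":2,"ty":1,"tz":-3.6,"yaw":0},{"jaw":-1,"tx":3.2,"ty":1.7,"tz":-3.6,"yaw":0},{"jaw":-1,"tx":4.4,"ty":2.4,"tz":-3.6,"yaw":0},{"jaw":-1,"tx":5.6,"ty":3,"tz":-3.6,"yaw":0},{"jaw":-1,"tx":6.8,"ty":3.7,"tz":-3.6,"yaw":0},{"jaw":-1,"tx":8,"ty":4.4,"tz":-3.6,"yaw":0},{"jaw":-1,"tx":9,"ty":4.9,"tz":-3.6,"yaw":0},{"jaw":-1,"tx":9.4,"ty":5.1,"tz":-3.6,"yaw":0},{"jaw":-1,"tx":9.4,"ty":5.1,"tz":-3.6,"yaw":0}]'; python3 -c "
from h import *
go(582,108,51)"
```

```text
time_s: 5.32
eef_pos: [583.7, 113.3, 140.7]
tool_rot: [0.716, 0.698, 0.0, -0.0]
ft_force: [-0.3, 0.1, 0.1]
grip_width: 0.3
grasp_force: 0.0
5.32 [583.7 113.3 140.7] yang -1.5 tilt [-0.     0.001 -1.   ] F [-0.3  0.1  0.1] w 0.3
units [-0.22 -0.06  3.59]
```

```bash
python3 -m inch '[{"jaw":-1,"tx":0,"ty":0,"tz":1,"yaw":0},{"jaw":-1,"tx":0,"ty":0,"tz":2,"yaw":0},{"jaw":-1,"tx":0,"ty":0,"tz":3,"yaw":0},{"jaw":-1,"tx":0,"ty":0,"tz":3.5,"yaw":0},{"jaw":-1,"tx":0,"ty":0,"tz":3.6,"yaw":0},{"jaw":-1,"tx":0,"ty":0,"tz":3.6,"yaw":0}]'; python3 -c "
from h import *
go(582,108,51)"
```

```text
time_s: 5.82
eef_pos: [582.7, 108.2, 51.0]
tool_rot: [0.718, 0.696, -0.001, -0.0]
ft_force: [-0.7, 0.2, 0.1]
grip_width: -0.1
grasp_force: 0.0
5.82 [582.7 108.2  51. ] yang -1.9 tilt [-0.001 -0.001 -1.   ] F [-0.7  0.2  0.1] w -0.1
units [-0.01 -0.03  0.  ]
```

```bash
python3 -m inch '[{"jaw":-1,"tx":-0.3,"ty":0,"tz":0,"yaw":0},{"jaw":-1,"tx":-0.6,"ty":0,"tz":0,"yaw":0},{"jaw":-1,"tx":-0.9,"ty":0,"tz":0,"yaw":0},{"jaw":-1,"tx":-1.2,"ty":0,"tz":0,"yaw":0},{"jaw":-1,"tx":-1.5,"ty":0,"tz":0,"yaw":0},{"jaw":-1,"tx":-1.8,"ty":0,"tz":0,"yaw":0},{"jaw":-1,"tx":-2.1,"ty":0,"tz":0,"yaw":0},{"jaw":-1,"tx":-2.4,"ty":0,"tz":0,"yaw":0},{"jaw":-1,"tx":-2.7,"ty":0,"tz":0,"yaw":0},{"jaw":-1,"tx":-3,"ty":0,"tz":0,"yaw":0},{"jaw":-1,"tx":-3.3,"ty":0,"tz":0,"yaw":0},{"jaw":-1,"tx":-3.6,"ty":0,"tz":0,"yaw":0}]'
python3 - <<'E'
from h import *
st()
a=arm.camera('top')[100:270,90:300];b=arm.camera('scene')[150:370,160:480]
cv2.imwrite('pics/p4.png',np.hstack([cv2.resize(a[:,:,::-1],(400,324)),cv2.resize(b[:,:,::-1],(400,324))]))
E
```

```text
time_s: 6.82
eef_pos: [580.4, 18.5, 51.3]
tool_rot: [0.718, 0.696, 0.0, -0.0]
ft_force: [0.2, 1.0, 0.9]
grip_width: -0.2
grasp_force: 0.5
6.82 [580.4  18.5  51.3] yang -1.8 tilt [ 0.  0. -1.] F [0.2 1.  0.9] w -0.2
```

View pics/p4.png

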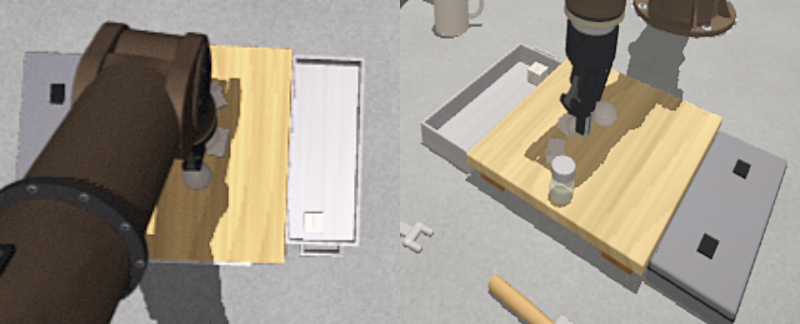

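```bash
python3 -m inch '[{"jaw":-1,"tx":-0.3,"ty":0,"tz":0,"yaw":0},{"jaw":-1,"tx":-0.7,"ty":0,"tz":0,"yaw":0},{"jaw":-1,"tx":-1.2,"ty":0,"tz":0,"yaw":0},{"jaw":-1,"tx":-1.8,"ty":0,"tz":0,"yaw":0},{"jaw":-1,"tx":-2.4,"ty":0,"tz":0,"yaw":0},{"jaw":-1,"tx":-3,"ty":0,"tz":0,"yaw":0},{"jaw":-1,"tx":-3.6,"ty":0,"tz":0,"yaw":0},{"jaw":-1,"tx":-4.1,"ty":0,"tz":0,"yaw":0},{"jaw":-1,"tx":-4.6,"ty":0,"tz":0,"yaw":0},{"jaw":-1,"tx":-5,"ty":0,"tz":0,"yaw":0},{"jaw":-1,"tx":-5.4,"ty":0,"tz":0,"yaw":0},{"jaw":-1,"tx":-5.8,"ty":0,"tz":0,"yaw":0}]'
python3 - <<'E'
from h import *
st()
a=arm.camera('top')[100:270,90:300];b=arm.camera('scene')[150:370,160:480]
cv2.imwrite('pics/p5.png',np.hstack([cv2.resize(a[:,:,::-1],(400,324)),cv2.resize(b[:,:,::-1],(400,324))]))
E
```

```text
time_s: 7.92
eef_pos: [575.8, -126.5, 51.3]
tool_rot: [0.718, 0.696, 0.0, -0.0]
ft_force: [0.3, -0.3, 0.3]
grip_width: -0.0
grasp_force: 0.0
7.92 [ 575.8 -126.5   51.3] yang -1.8 tilt [-0.  0. -1.] F [ 0.3 -0.3  0.3] w -0.0
```

View pics/p5.png

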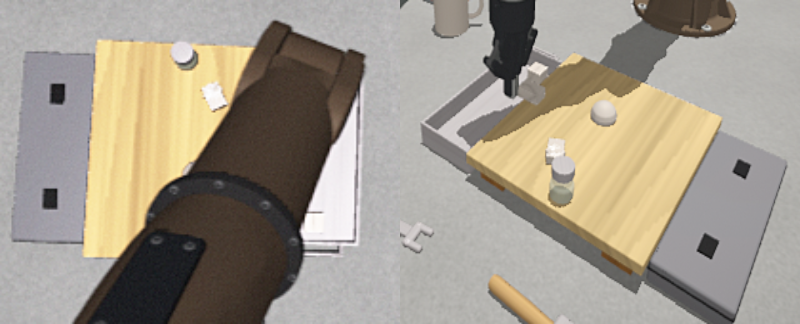

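```bash
python3 -m inch '[{"jaw":-1,"tx":0,"ty":0,"tz":-1.2,"yaw":0},{"jaw":-1,"tx":0,"ty":0,"tz":-2.4,"yaw":0},{"jaw":-1,"tx":0.4,"ty":0.2,"tz":-3.4,"yaw":0},{"jaw":-1,"tx":1.4,"ty":0.5,"tz":-3.8,"yaw":0},{"jaw":-1,"tx":2.6,"ty":0.9,"tz":-3.8,"yaw":0},{"jaw":-1,"tx":3.8,"ty":1.3,"tz":-3.8,"yaw":0},{"jaw":-1,"tx":5,"ty":1.7,"tz":-3.8,"yaw":0},{"jaw":-1,"tx":6,"ty":2.1,"tz":-3.8,"yaw":0},{"jaw":-1,"tx":6.7,"ty":2.3,"tz":-3.8,"yaw":0},{"jaw":-1,"tx":6.9,"ty":2.35,"tz":-3.8,"yaw":0},{"jaw":-1,"tx":6.9,"ty":2.35,"tz":-3.8,"yaw":0},{"jaw":-1,"tx":6.9,"ty":2.35,"tz":-3.8,"yaw":0}]'
python3 - <<'E'
from h import *
go(640,44,50)
a=arm.camera('top')[100:270,90:300];b=arm.camera('wrist')
cv2.imwrite('pics/p6.png',np.hstack([cv2.resize(a[:,:,::-1],(350,324)),cv2.resize(b[:,:,::-1],(432,324))]))
E
```

```text
time_s: 9.02
eef_pos: [639.6, 44.2, 146.1]
tool_rot: [0.718, 0.696, -0.0, 0.0]
ft_force: [0.4, -0.8, -0.4]
grip_width: 0.3
grasp_force: 0.0
9.02 [639.6  44.2 146.1] yang -1.8 tilt [-0.001 -0.001 -1.   ] F [ 0.4 -0.8 -0.4] w 0.3
units [-0.    0.02  3.85]
```

View pics/p6.png

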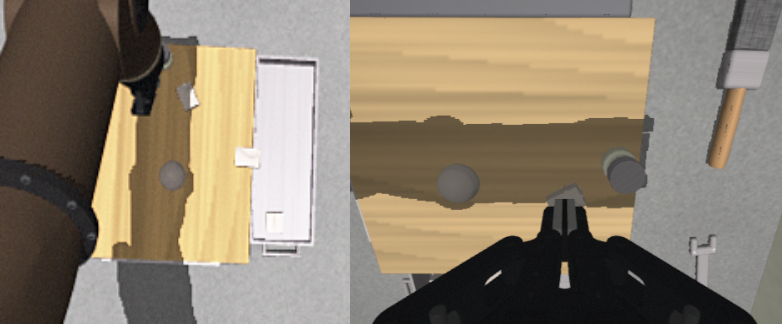

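Run:
```python
from h import *
im=arm.camera('top')
for z in(63,):
    for b in blobs(im,[(225,160),(250,160),(250,190),(225,190)],15): print(b[1],(b[0]),[ray('top',q,z).round().tolist() for q in cv2.boxPoints(b[2])])
for n,p in [('blk L',(235,147)),('blk R',(259,150)),('blk BR',(259,168)),('blk BL',(235,166))]:
    q=np.array(p)*[210/350,170/324]+[90,100];print(n,ray('top',q,63).round())
s=512/432
for n,p,z in[('jar lid l',(607,172),95),('jar lid r',(645,172),95),('jar l',(603,160),75),('slab top corner',(571,184),59),('slab l',(548,196),59)]:
    print(n,ray('wrist',((p[0]-350)*s,p[1]*s),z).round())
```

```text
391 [243.19693095 177.03324808] [[609.0, -82.0], [610.0, -136.0], [523.0, -136.0], [523.0, -83.0]]
blk L [560. -82.]
blk R [ 556. -123.]
blk BR [ 529. -123.]
blk BL [531. -83.]
jar lid l [678.  50.]
jar lid r [713.  48.]
jar l [678.  54.]
slab top corner [646.  22.]
slab l [620.   9.]
```

```bash
python3 -m inch '[{"jaw":-1,"tx":0,"ty":0,"tz":1,"yaw":0},{"jaw":-1,"tx":0,"ty":0,"tz":2,"yaw":0},{"jaw":-1,"tx":0,"ty":0,"tz":3,"yaw":0},{"jaw":-1,"tx":0,"ty":0,"tz":3.7,"yaw":0},{"jaw":-1,"tx":0,"ty":0,"tz":3.85,"yaw":0},{"jaw":-1,"tx":0,"ty":0,"tz":3.85,"yaw":0},{"jaw":-1,"tx":-0.4,"ty":0,"tz":3.85,"yaw":0},{"jaw":-1,"tx":-0.7,"ty":0,"tz":3.85,"yaw":0},{"jaw":-1,"tx":-1,"ty":0,"tz":3.85,"yaw":0},{"jaw":-1,"tx":-1.2,"ty":0,"tz":3.85,"yaw":0},{"jaw":-1,"tx":-1.4,"ty":0,"tz":3.85,"yaw":0},{"jaw":-1,"tx":-1.4,"ty":0,"tz":3.85,"yaw":0}]'
python3 - <<'E'
from h import *
st()
E
python3 -m inch '[{"jaw":-1,"tx":1,"ty":0,"tz":0,"yaw":0},{"jaw":-1,"tx":2,"ty":0,"tz":-1,"yaw":0},{"jaw":-1,"tx":3.2,"ty":0,"tz":-2.2,"yaw":0},{"jaw":-1,"tx":4,"ty":0,"tz":-3.4,"yaw":0},{"jaw":-1,"tx":4,"ty":0,"tz":-3.8,"yaw":0},{"jaw":-1,"tx":4,"ty":0,"tz":-3.8,"yaw":0}]'
python3 - <<'E'
from h import *
st()
c=arm.calibration('wrist');w=arm.camera('wrist');t=arm.camera('top')
cv2.imwrite('pics/w7raw.png',w[:,:,::-1])
for b in blobs(t,[(145,125),(235,125),(235,155),(145,155)],25): print(b[1],b[0].round(),[ray('top',q,59).round().tolist() for q in cv2.boxPoints(b[2])])
cv2.imwrite('pics/p7.png',np.hstack([cv2.resize(t[100:270,90:300,::-1],(350,324)),cv2.resize(w[:,:,::-1],(432,324))]))
E
```

```text
time_s: 10.17
eef_pos: [639.1, 8.0, 50.6]
tool_rot: [0.719, 0.695, 0.0, 0.0]
ft_force: [-0.0, -0.6, 1.1]
grip_width: -0.1
grasp_force: 0.0
10.17 [639.1   8.   50.6] yang -1.9 tilt [ 0.001 -0.001 -1.   ] F [-0.  -0.6  1.1] w -0.1
time_s: 10.67
eef_pos: [643.9, 112.3, 148.4]
tool_rot: [0.717, 0.697, 0.003, 0.001]
ft_force: [0.6, -0.6, -0.4]
grip_width: 0.4
grasp_force: 0.0
10.67 [643.9 112.3 148.4] yang -1.6 tilt [ 0.005  0.002 -1.   ] F [ 0.6 -0.6 -0.4] w 0.4
95 [187. 130.] [[710.0, 62.0], [711.0, 31.0], [681.0, 30.0], [681.0, 62.0]]
109 [209. 150.] [[648.0, -0.0], [657.0, -27.0], [624.0, -38.0], [615.0, -11.0]]
```

View pics/p7.png

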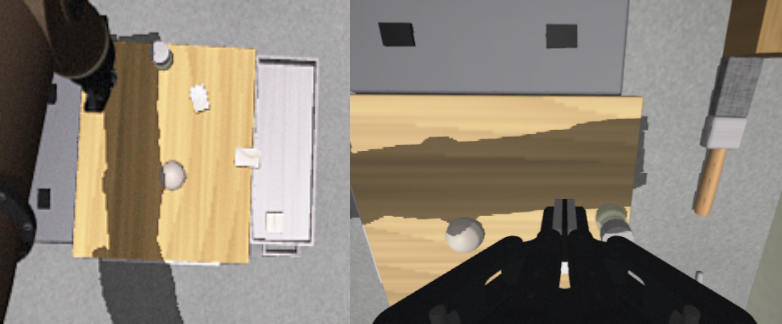

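```bash
python3 -m inch '[{"jaw":-1,"tx":-1.2,"ty":-0.2,"tz":0.8,"yaw":0},{"jaw":-1,"tx":-2.4,"ty":-0.2,"tz":1.6,"yaw":0},{"jaw":-1,"tx":-3.2,"ty":-0.2,"tz":2.4,"yaw":0},{"jaw":-1,"tx":-3.4,"ty":-0.2,"tz":3.2,"yaw":0},{"jaw":-1,"tx":-3.4,"ty":-0.2,"tz":3.8,"yaw":0},{"jaw":-1,"tx":-3.4,"ty":-0.2,"tz":3.85,"yaw":0},{"jaw":-1,"tx":-3.8,"ty":-0.2,"tz":3.85,"yaw":0},{"jaw":-1,"tx":-4.2,"ty":-0.2,"tz":3.85,"yaw":0},{"jaw":-1,"tx":-4.6,"ty":-0.2,"tz":3.85,"yaw":0},{"jaw":-1,"tx":-5,"ty":-0.2,"tz":3.85,"yaw":0},{"jaw":-1,"tx":-5.4,"ty":-0.2,"tz":3.85,"yaw":0},{"jaw":-1,"tx":-5.4,"ty":-0.2,"tz":3.85,"yaw":0}]'
python3 - <<'E'
from h import *
st()
E
python3 -m inch '[{"jaw":-1,"tx":1,"ty":0,"tz":0,"yaw":0},{"jaw":-1,"tx":2,"ty":0,"tz":-1,"yaw":0},{"jaw":-1,"tx":3.2,"ty":0,"tz":-2.2,"yaw":0},{"jaw":-1,"tx":4,"ty":0,"tz":-3.4,"yaw":0},{"jaw":-1,"tx":4,"ty":0,"tz":-3.8,"yaw":0},{"jaw":-1,"tx":4,"ty":0,"tz":-3.8,"yaw":0}]'
cat >> h.py <<'E'
def look():
    st();t=arm.camera('top')
    for b in blobs(t,[(145,124),(238,124),(238,155),(225,210),(145,210)],25): print(b[1],b[0].round(),ray('top',b[0],59).round().tolist(),'c',[ray('top',q,59).round().tolist() for q in cv2.boxPoints(b[2])])
E
python3 -c "
from h import *
look()"
```

```text
time_s: 11.77
eef_pos: [632.7, -29.0, 49.2]
tool_rot: [0.719, 0.695, -0.0, 0.001]
ft_force: [-0.2, -0.3, -0.0]
grip_width: -0.3
grasp_force: 0.0
11.77 [632.7 -29.   49.2] yang -2.0 tilt [ 0.    -0.002 -1.   ] F [-0.2 -0.3 -0. ] w -0.3
time_s: 12.27
eef_pos: [637.9, 77.3, 147.3]
tool_rot: [0.717, 0.697, 0.003, 0.001]
ft_force: [-0.4, -1.1, -1.1]
grip_width: -0.0
grasp_force: 0.0
12.27 [637.9  77.3 147.3] yang -1.6 tilt [ 0.006  0.002 -1.   ] F [-0.4 -1.1 -1.1] w -0.0
105 [186. 129.] [698.0, 47.0] c [[713.0, 68.0], [714.0, 28.0], [678.0, 27.0], [678.0, 67.0]]
125 [222. 151.] [637.0, -57.0] c [[650.0, -36.0], [661.0, -62.0], [624.0, -77.0], [614.0, -51.0]]
167 [193. 192.] [518.0, 25.0] c [[526.0, 52.0], [545.0, 16.0], [508.0, -2.0], [490.0, 33.0]]
```

```bash
python3 -m inch '[{"jaw":-1,"tx":-1.2,"ty":0.15,"tz":0.8,"yaw":0},{"jaw":-1,"tx":-2.4,"ty":0.15,"tz":1.6,"yaw":0},{"jaw":-1,"tx":-3.2,"ty":0.15,"tz":2.4,"yaw":0},{"jaw":-1,"tx":-3.4,"ty":0.15,"tz":3.2,"yaw":0},{"jaw":-1,"tx":-3.4,"ty":0.15,"tz":3.7,"yaw":0},{"jaw":-1,"tx":-3.4,"ty":0.15,"tz":3.8,"yaw":0},{"jaw":-1,"tx":-3.8,"ty":0.15,"tz":3.8,"yaw":0},{"jaw":-1,"tx":-4.2,"ty":0.15,"tz":3.8,"yaw":0},{"jaw":-1,"tx":-4.6,"ty":0.15,"tz":3.8,"yaw":0},{"jaw":-1,"tx":-5,"ty":0.15,"tz":3.8,"yaw":0},{"jaw":-1,"tx":-5.4,"ty":0.15,"tz":3.8,"yaw":0},{"jaw":-1,"tx":-5.4,"ty":0.15,"tz":3.8,"yaw":0}]'; python3 -c "
from h import *
st()"
python3 -m inch '[{"jaw":-1,"tx":-0.4,"ty":0,"tz":0,"yaw":0},{"jaw":-1,"tx":-0.8,"ty":0,"tz":0,"yaw":0},{"jaw":-1,"tx":-1.2,"ty":0,"tz":0,"yaw":0},{"jaw":-1,"tx":-1.6,"ty":0,"tz":0,"yaw":0},{"jaw":-1,"tx":-1.9,"ty":0,"tz":0,"yaw":0},{"jaw":-1,"tx":-2.2,"ty":0,"tz":0,"yaw":0},{"jaw":-1,"tx":-2.2,"ty":0,"tz":0,"yaw":0},{"jaw":-1,"tx":-1.2,"ty":0,"tz":0,"yaw":0},{"jaw":-1,"tx":0,"ty":0,"tz":-1,"yaw":0},{"jaw":-1,"tx":1.2,"ty":0,"tz":-2.4,"yaw":0},{"jaw":-1,"tx":2.4,"ty":0,"tz":-3.8,"yaw":0},{"jaw":-1,"tx":3,"ty":0,"tz":-3.8,"yaw":0}]'; python3 -c "
from h import *
look()
t=arm.camera('top')
for b in blobs(t,[(225,125),(290,125),(290,240),(225,240)],15): print(b[1],b[0])
hsv=cv2.cvtColor(t,cv2.COLOR_RGB2HSV);print(hsv[145:185:3,225:262:3,2])"
```

```text
time_s: 13.32
eef_pos: [635.6, -63.8, 49.7]
tool_rot: [0.719, 0.695, -0.0, 0.001]
ft_force: [0.8, -0.6, 0.1]
grip_width: -0.1
grasp_force: 0.0
13.32 [635.6 -63.8  49.7] yang -2.0 tilt [ 0.001 -0.002 -1.   ] F [ 0.8 -0.6  0.1] w -0.1
time_s: 14.32
eef_pos: [640.4, 18.2, 148.9]
tool_rot: [0.717, 0.697, 0.003, 0.002]
ft_force: [0.8, -0.7, 0.8]
grip_width: -0.2
grasp_force: 0.0
14.32 [640.4  18.2 148.9] yang -1.7 tilt [ 0.007  0.002 -1.   ] F [ 0.8 -0.7  0.8] w -0.2
180 [193. 192.] [517.0, 25.0] c [[537.0, 45.0], [537.0, 5.0], [497.0, 5.0], [497.0, 44.0]]
5780 [265.04740484 184.13477509]
[[240 236 244 243 245 236 236 237 249 226 223 240 234]
 [240 235 244 245 246 238 236 242 252 254 242 238 235]
 [241 237 242 248 243 237 233 163 255 235 236 236 236]
 [238 238 241 248 243 238 227 233 240 234 236 237 233]
 [242 239 242 249 241 241 235 235 236 236 237 237 237]
 [239 240 240 247 240 241 209 236 237 235 238 236 236]
 [239 238 242 248 239 238 225 236 236 235 239 238 236]
 [237 237 242 246 238 241 223 234 238 237 238 239 237]
 [237 239 242 246 237 245 204 236 239 236 238 239 239]
 [239 238 243 244 235 247 229 237 237 236 239 241 240]
 [237 240 243 245 237 251 244 237 239 238 239 241 241]
 [237 239 244 242 254 255 255 236 242 237 239 240 241]
 [236 240 255 252 240 246 242 242 242 237 239 239 241]
 [234 241 251 252 251 252 251 237 242 239 240 241 242]]
```

Run:
```python
from h import *
t=arm.camera('top')
hsv=cv2.cvtColor(t,cv2.COLOR_RGB2HSV);m=hsv[:,:,1]<60
for r in range(174,198):print(r,''.join('#' if v else '.' for v in m[r,224:262]))
print([ray('top',p,63).round().tolist() for p in[(231,179),(231,190),(246,179),(246,190)]])
go(545,-57,148)
```

```text
174 ..................####################
175 ..................####################
176 ..................####################
177 ........######...#####################
178 .......###############################
179 .......###############################
180 .......###############################
181 .......###############################
182 .......###############################
183 .......###############################
184 .......###############################
185 .......###############################
186 .......###############################
187 ..............########################
188 .................#####################
189 .................#####################
190 .................#####################
191 .................#####################
192 .................#####################
193 .................#####################
194 .................#####################
195 .................#####################
196 .................#####################
197 .................#####################
[[555.0, -82.0], [523.0, -83.0], [555.0, -125.0], [523.0, -125.0]]
14.47 [638.4  18.3 144.7] yang -1.5 tilt [ 0.002  0.002 -1.   ] F [ 0.  -0.5 -0.4] w -0.0
units [-3.11 -3.65 -0.14]
```

```bash
python3 -m inch '[{"jaw":-1,"tx":-1,"ty":-1.2,"tz":0,"yaw":0},{"jaw":-1,"tx":-2,"ty":-2.4,"tz":0,"yaw":0},{"jaw":-1,"tx":-2.8,"ty":-3.3,"tz":0,"yaw":0},{"jaw":-1,"tx":-3,"ty":-3.6,"tz":0,"yaw":0},{"jaw":-1,"tx":-3,"ty":-3.6,"tz":1,"yaw":0},{"jaw":-1,"tx":-3,"ty":-3.6,"tz":2,"yaw":0},{"jaw":-1,"tx":-3,"ty":-3.6,"tz":3,"yaw":0},{"jaw":-1,"tx":-3,"ty":-3.6,"tz":3.6,"yaw":0},{"jaw":-1,"tx":-3,"ty":-3.6,"tz":3.8,"yaw":0},{"jaw":-1,"tx":-3,"ty":-3.6,"tz":3.8,"yaw":0}]'; python3 -c "
from h import *
go(546,-130,50.5)"
```

```text
time_s: 15.3
eef_pos: [544.2, -57.9, 47.3]
tool_rot: [0.718, 0.696, -0.001, -0.001]
ft_force: [-0.1, -0.1, -0.2]
grip_width: 0.1
grasp_force: 0.0
15.3 [544.2 -57.9  47.3] yang -1.9 tilt [-0.003 -0.    -1.   ] F [-0.1 -0.1 -0.2] w 0.1
units [-2.88  0.16 -0.13]
```

```bash
python3 -m inch '[{"jaw":-1,"tx":-0.1,"ty":0.12,"tz":-0.13,"yaw":0},{"jaw":-1,"tx":-0.4,"ty":0.12,"tz":-0.13,"yaw":0},{"jaw":-1,"tx":-0.7,"ty":0.12,"tz":-0.13,"yaw":0},{"jaw":-1,"tx":-1,"ty":0.12,"tz":-0.13,"yaw":0},{"jaw":-1,"tx":-1.3,"ty":0.12,"tz":-0.13,"yaw":0},{"jaw":-1,"tx":-1.6,"ty":0.12,"tz":-0.13,"yaw":0},{"jaw":-1,"tx":-1.9,"ty":0.12,"tz":-0.13,"yaw":0},{"jaw":-1,"tx":-2.2,"ty":0.12,"tz":-0.13,"yaw":0},{"jaw":-1,"tx":-2.5,"ty":0.12,"tz":-0.13,"yaw":0},{"jaw":-1,"tx":-2.8,"ty":0.12,"tz":-0.13,"yaw":0},{"jaw":-1,"tx":-3,"ty":0.12,"tz":-0.13,"yaw":0},{"jaw":-1,"tx":-3,"ty":0.12,"tz":-0.13,"yaw":0}]'; python3 -c "
from h import *
st()"
python3 -m inch '[{"jaw":-1,"tx":0,"ty":0,"tz":-1.2,"yaw":0},{"jaw":-1,"tx":0,"ty":0,"tz":-2.4,"yaw":0},{"jaw":-1,"tx":1.2,"ty":0,"tz":-3.4,"yaw":0},{"jaw":-1,"tx":2.4,"ty":0,"tz":-4,"yaw":0},{"jaw":-1,"tx":3.6,"ty":0,"tz":-5,"yaw":0},{"jaw":-1,"tx":4.8,"ty":0,"tz":-5,"yaw":0},{"jaw":-1,"tx":6,"ty":0,"tz":-5,"yaw":0},{"jaw":-1,"tx":7.2,"ty":0,"tz":-5,"yaw":0},{"jaw":-1,"tx":8.4,"ty":0,"tz":-5,"yaw":0},{"jaw":-1,"tx":8.4,"ty":0,"tz":-5,"yaw":0},{"jaw":-1,"tx":8.4,"ty":0,"tz":-5,"yaw":0},{"jaw":-1,"tx":8.4,"ty":0,"tz":-5,"yaw":0}]'
python3 - <<'E'
from h import *
look()
t=arm.camera('top')[100:270,90:300];b=arm.camera('scene')[150:370,160:480]
cv2.imwrite('pics/p8.png',np.hstack([cv2.resize(t[:,:,::-1],(400,324)),cv2.resize(b[:,:,::-1],(400,324))]))
E
```

```text
time_s: 16.3
eef_pos: [546.0, -134.0, 52.1]
tool_rot: [0.719, 0.695, -0.0, 0.0]
ft_force: [0.4, -0.4, -0.2]
grip_width: 0.5
grasp_force: 0.0
16.3 [ 546.  -134.    52.1] yang -1.9 tilt [ 0.    -0.001 -1.   ] F [ 0.4 -0.4 -0.2] w 0.5
time_s: 17.3
eef_pos: [552.6, 77.5, 177.0]
tool_rot: [0.718, 0.696, -0.0, 0.0]
ft_force: [0.1, -0.7, 0.1]
grip_width: -0.0
grasp_force: 0.0
17.3 [552.6  77.5 177. ] yang -1.8 tilt [-0. -0. -1.] F [ 0.1 -0.7  0.1] w -0.0
119 [186. 129.] [699.0, 48.0] c [[713.0, 68.0], [713.0, 31.0], [681.0, 30.0], [681.0, 67.0]]
170 [193. 192.] [518.0, 25.0] c [[537.0, 45.0], [537.0, 5.0], [497.0, 5.0], [497.0, 44.0]]
```

View pics/p8.png

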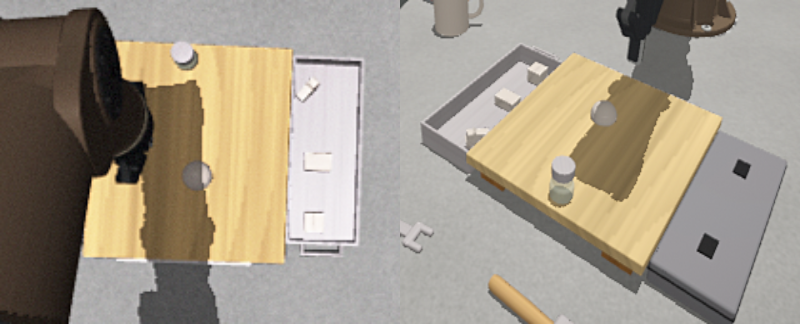

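All three offcuts lie in the tray, at crop pixels (307,90), (318,162) and (313,222). The dome and jar have not moved, and the arm is clear.

```bash
python3 -c "
from workcell import arm
print(arm.finish_job())"
```

```text
the job is handed in; nothing more can be done
None
```

I swept all three offcuts into the scrap tray and handed the job in at about 17 s; the dome and jar measured unmoved in the last pictures, and I never went near the bottle or mug, though no verdict came back.

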